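Unclip the spare-parts box and take off its lid

ROBOT

A 7-joint arm with a two-finger parallel gripper is mounted at the origin on the work surface. World frame = base frame: x ahead of the robot, y to its left, z up, the work surface at z = 0. Lengths are in m, angles in degrees, forces in N, time in s.
With the tool pointing down it reaches from about 0.425 to 0.925 m from the base axis. Payload 6.8 kg.
Tool frame: the origin (TCP) lies on the centre line of the jaws, within the pads' length; the fingertips stand 19 mm ahead of it and the grasp point (between the pads) is the TCP; z points along the fingers, y is the line along which they close (so a half turn about z gives the same grasp; the last joint's range is limited). The gripper opens to 88 mm and grips with 3 to 60 N. Pads are 20 mm wide; open, the fingers measure 115 mm over their backs; the gripper's body (75 mm by 178 mm) begins 61 mm behind the grasp point.
Start: joints at [69.838, 27.33, 1.283, 89.118, -0.659, 63.558, -4.761], TCP at [0.163, -0.655, 0.208] pointing down, gripper open.
Joint ranges: [-169.35, 169.35], [-19.33, 120.38], [-80.79, 83.38], [13.8, 139.57], [-78.32, 258.32], [9.67, 109.79], [-169.56, 169.56]. Speed limits (degrees/s): [136.94, 136.94, 180, 180, 180, 180, 180].

INTERFACE

Orientations are given as a 3x3 rotation matrix whose columns are the frame's x, y, z axes.
In Python, from workcell import bot gives the robot as it stands. The module is installed in compiled form; this text tells all that it offers.
- The arm moves only by the shell command python3 -m crank 'ROWS' [OPENING] [FORCE]. ROWS is JSON, a list of rows, each an object of numbers: "x", "y", "z": the shift along the tool's x, y, z in m; "rx", "ry", "rz": the turn, a rotation vector about the tool's x, y, z in rad. In form: [{"x": .., "y": .., "z": .., "rx": .., "ry": .., "rz": ..}, ...]. A call has 1 to 10 rows; each row is the pose to reach, as a shift and turn from the pose commanded when the call began, along the tool's axes at that moment; what a row does not reach only later rows make up. A row lasts 1/8 s, in which the tool goes at most 62.5 mm and 10.7 degrees, less where a joint would pass 70% of its speed; a pose out of reach is approached as far as the arm can. A call with a gripper value outside its range is refused whole. OPENING is the closure in counts, from 0 (fully open) to 255 (shut), set as the call begins (- or left out, the last holds). The fingers move at their own pace and stop on an object; FORCE is the grip in N (left out, the last holds). Time passes only in rows, so rows that repeat a pose let the fingers close. It gives the time, the measured TCP pose, the force, the opening and the grip force at its end, in the units of the state.
- bot.observe(): the state, without advancing time (a new reading comes with each control period).
- bot.read_camera(name): name is "side" or "top"; returns a dict with "pixels" (400x640x3 uint8, blue, green, red), "fx", "fy", "cx", "cy" (pixels), "extrinsics" (4x4, takes a point from camera to world coordinates). Camera axes: x right, y up, looking along -z (the intrinsics and any distortion apply to the point x, -y, -z); pixel columns grow to the right and rows downward; lengths in m; the calibration is good to about 2 mm. A picture is of the moment at which its call begins. There is no depth.
- bot.close_job(): hands the job in; it is judged then, once.
Trained networks look in a picture, given as the dict that the camera call returned (one of the last four; its "shot" number tells which), for a name from the list of things; names that differ only in an ending like _2 or _b are one class to them, and where a whole thing is asked for, a point or a joint stands for the part that bears it (a point fixed in the world has none). Each returns a list of dicts, best first, with "score" (0 to 1); they miss things now and then, are a little off and sometimes report something else, mostly with a low value. They report only what shows in the picture. A call takes as long as a camera call.
- bot.recognise(picture, query): "xyz" ([x, y, z] in m, in world coordinates, good to about 4 mm: the middle of the surface that is visible of it).
- bot.masks_of(picture, query): "pixels" (400x640 bool, what is visible of it).
- bot.mark_of(picture, query): "xyz" ([x, y, z] in m, in world coordinates, good to about 4 mm: a listed point, or the origin of a listed thing).
The state is a dict: "clock": time; "qpos": joint angles; "qd": joint speeds; "effort": joint torques, N m; "ee_pos": TCP position; "ee_rot": TCP orientation; "force": force on the tool from outside, world axes, zero at the start; "torque": the same for the moment, N m; "width": finger opening in m; "gripper_force": force on a finger pad.
Only numpy, scipy, OpenCV 4.12 (cv2) and the standard library are available. Lean on these libraries where they do the work, as an engineer would, in place of code of your own. Each camera call takes 0.05 s, during which the arm holds its last target. There are 200 camera calls.

TASK

Open the spare-parts box that is held shut by two clips: flip both clips outward until they snap open, and only then lift the lid off by its handle. Lower the lid, handle up, onto the middle of the dark mat beside the box without dropping it, and let go; leave both clips open.

Things in the scene. Friction and masses are not known exactly. Their poses are not given: they have to be found in the camera images.
- lid_handle (a point): centre of the grey lid's bar handle: 82 mm along this x, 14 wide (y), 14 high, on end posts; 27 mm above the lid's flat top, 40 above its lowest face; z up. Loose lid, about 220 g: plate 120 (x) x 166 (y) x 8 mm, below it a 5 mm step that sits in the box with 4 mm play. It starts shut on the box: lid top 78 mm, handle centre 105 mm above the bench.
- parts_box: fixed open grey box under the lid, 110 (x) x 150 (y) x 70 mm, origin at the centre of its underside, axes as the handle's at the start. Black clips 40 mm wide hook over the middle of the lid's +y and -y edges; no other box has clips. From 8 mm beside the handle to the tabs, the lid's top is free.
- clip_left (a joint): clip on the +y edge, rad: 0 shut, 2.0 open. Its hinge runs along the box's x, 79 mm out in y, 48 mm above the bench. The tab swings outward and down. An over-centre spring holds it shut below 0.4 rad; past that it snaps fully open and stays, sticking out 55 mm beyond the box, below the lid. Pushing the tab outward needs 2 to 5 N.
- clip_right (a joint): the same for the clip on the -y edge, its mirror image: rad, 0 shut, 2.0 fully open.
- tab_left (a point): centre of the inner face of the left clip's upright thumb tab (plate 40 mm along x, 5 thick, rising from 5 to 29 mm above the lid's top). Shut, it lies 87 mm in +y from the box's centre and 17 mm above the lid's top. Closed fingertips held 5 to 8 mm above the lid's top and moved outward against this face flip the clip within 35 mm of push.
- tab_right (a point): the same point on the right clip's tab, shut 87 mm in -y from the box's centre.
- mat: dark rubber mat fixed to the bench, 220 mm (its x) by 260 mm (its y), 3 mm thick; origin at the centre of its underside, z up. The lid may lie on it either way round; the handle centre is then 43 mm above this origin.

How it is judged:
By the outcome, as a careful person would: the job done as asked, in the order asked, and still so for the second after the job is handed in, with the robot touching nothing.
It also fails if it takes over 56 s, if anything falls off the work surface, if the arm or the gripper's body presses on something with over 40 N, if the wrist force passes 120 N, or if a joint passes its speed limit or range.

## Working session

There is one attempt and no reset: what is moved stays moved. The work goes in short steps, Python scripts to look and compute and a shell command to move; the robot and the scene stay as the last step left them, time stands still between calls to the robot, and variables do not carry over. Pictures are saved under pics/ and viewed, at most 13 in all, crops included, and the job is handed in when it is done.

```bash
mkdir -p pics
python3 - <<'E'
from workcell import bot
import cv2,numpy as np
s=bot.observe();print(s['clock'],s['ee_pos'],np.round(s['ee_rot'],3).tolist(),s['width'])
for c in('top','side'):
    p=bot.read_camera(c);cv2.imwrite(f'pics/{c}1.png',p['pixels'])
    for n in('lid_handle','parts_box','tab_left','tab_right','mat'):
        print(c,n,[(round(d['score'],2),np.round(d['xyz'],3).tolist()) for d in bot.mark_of(p,n)[:3]])
E
```

```text
0.0 [ 0.16275886 -0.65443307  0.20728252] [[0.97, 0.241, -0.001], [0.241, -0.97, 0.002], [-0.0, -0.002, -1.0]] 0.08792018603152103
top lid_handle [(0.76, [0.507, 0.21, 0.11]), (0.65, [0.51, -0.21, 0.002])]
top parts_box []
top tab_left [(0.64, [0.54, 0.295, 0.097])]
top tab_right [(0.63, [0.482, 0.137, 0.096])]
top mat [(0.59, [0.511, -0.21, -0.0])]
side lid_handle [(0.98, [0.509, 0.216, 0.1])]
side parts_box [(0.86, [0.509, 0.217, -0.001])]
side tab_left [(0.8, [0.535, 0.295, 0.094])]
side tab_right [(0.75, [0.482, 0.133, 0.095])]
side mat [(0.6, [0.511, -0.208, -0.0])]
```

View pics/top1.png

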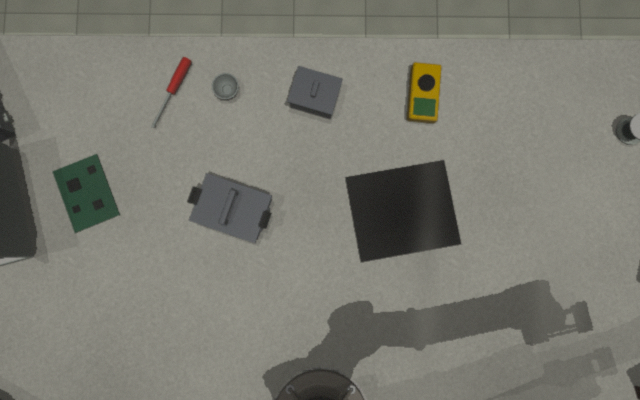

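View pics/side1.png

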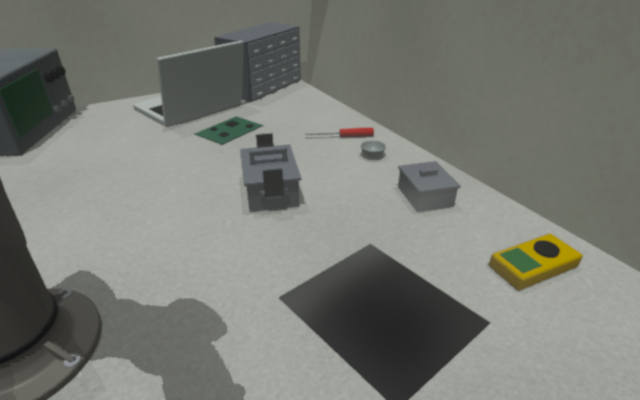

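The top view shows the clipped box at about pixel (231,207), its handle at (229,206) and its tabs at (194,195) and (265,219). The mat is at (403,211), and the decoy box at (316,92) has no clips. The side view agrees with this. Next I'll measure the yaws.

```bash
cat > h.py <<'E'
import numpy as np,cv2
from workcell import bot
def world(p,uv,z):
    uv=np.atleast_2d(uv).astype(float);E=np.array(p['extrinsics'])
    r=np.c_[(uv[:,0]-p['cx'])/p['fx'],-(uv[:,1]-p['cy'])/p['fy'],-np.ones(len(uv))]@E[:3,:3].T
    return E[:3,3]+r*((z-E[2,3])/r[:,2])[:,None]
def rect(p,n,z):
    out=[]
    for d in bot.masks_of(p,n)[:2]:
        c=max(cv2.findContours(d['pixels'].astype(np.uint8),0,2)[0],key=cv2.contourArea)[:,0]
        w=world(p,c,z)[:,:2]
        (x,y),s,a=cv2.minAreaRect((w*1000).astype(np.float32))
        out.append((round(d['score'],2),round(x),round(y),np.round(s).tolist(),round(a,1)))
    return out
E
python3 - <<'E'
from h import *
p=bot.read_camera('top')
for k in p: 
    if k not in('pixels','extrinsics'): print(k,p[k])
for n,z in(('lid_handle',.078),('parts_box',.07),('mat',.003),('clip_left',.09),('clip_right',.09)): print(n,rect(p,n,z))
im=p['pixels'][160:260,175:475];print(world(p,[[361,262],[461,244],[346,178],[444,160]],.003).round(3).tolist())
print(world(p,[[209,173],[272,190],[257,242],[190,221]],.078).round(3).tolist())
cv2.imwrite('pics/c1.png',cv2.resize(p['pixels'][160:260,175:290],None,fx=6,fy=6,interpolation=2))
E
```

```text
fx 394.3193297107688
fy 394.3193297107688
cx 321.81676451944514
cy 200.20189506551364
shot 3
lid_handle [(0.65, 509, 216, [164.0, 120.0], 71.8)]
parts_box [(0.59, 484, 135, [20.0, 54.0], 72.5)]
mat [(0.68, 509, -205, [220.0, 260.0], 10.3)]
clip_left [(0.72, 537, 297, [28.0, 44.0], 71.3)]
clip_right [(0.61, 481, 134, [18.0, 39.0], 74.2)]
[[0.379, -0.1, 0.003], [0.426, -0.353, 0.003], [0.592, -0.062, 0.003], [0.64, -0.314, 0.003]]
[[0.591, 0.267, 0.078], [0.552, 0.117, 0.078], [0.43, 0.15, 0.078], [0.478, 0.308, 0.078]]
```

View pics/c1.png

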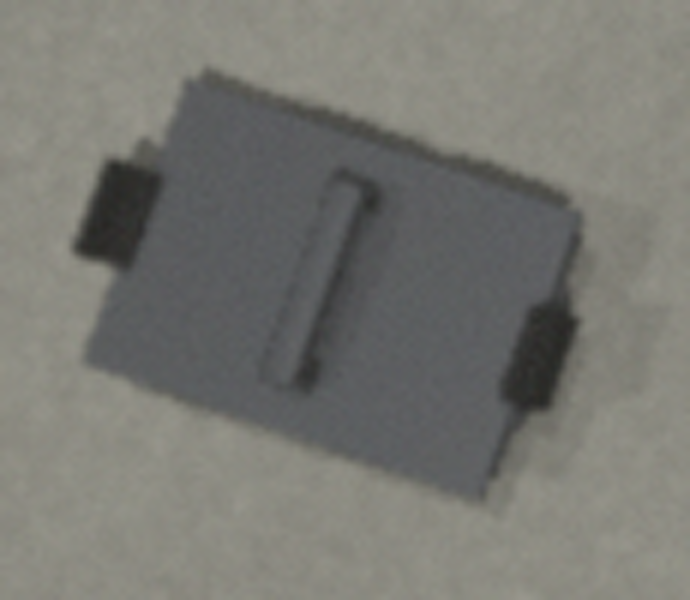

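```bash
python3 -m crank '[{"x":0.352,"y":-0.226},{"x":0.352,"y":-0.226},{"x":0.352,"y":-0.226},{"x":0.352,"y":-0.226},{"x":0.352,"y":-0.226},{"x":0.352,"y":-0.226},{"x":0.352,"y":-0.226},{"x":0.514,"y":-0.546,"rz":0.28},{"x":0.514,"y":-0.546,"rz":0.28},{"x":0.514,"y":-0.546,"rz":0.28}]' 255 30
python3 - <<'E'
from h import *
s=bot.observe();print(s['clock'],s['ee_pos'],s['ee_rot'].round(3) if hasattr(s['ee_rot'],'round') else s['ee_rot'],np.round(s['qpos']),s['width'])
E
```

```text
0.9 [ 0.16296729 -0.65504291  0.20827737] [[ 0.97   0.241  0.   ]
 [ 0.241 -0.97  -0.   ]
 [ 0.     0.    -1.   ]] [70. 27.  1. 89. -1. 64. -5.] 0.08756726518624294schema error: expected keys x, y, z, rx, ry, rz
```

```bash
python3 -m crank '[{"x":0.352,"y":-0.226,"z":0,"rx":0,"ry":0,"rz":0},{"x":0.352,"y":-0.226,"z":0,"rx":0,"ry":0,"rz":0},{"x":0.352,"y":-0.226,"z":0,"rx":0,"ry":0,"rz":0},{"x":0.352,"y":-0.226,"z":0,"rx":0,"ry":0,"rz":0},{"x":0.352,"y":-0.226,"z":0,"rx":0,"ry":0,"rz":0},{"x":0.352,"y":-0.226,"z":0,"rx":0,"ry":0,"rz":0},{"x":0.352,"y":-0.226,"z":0,"rx":0,"ry":0,"rz":0},{"x":0.514,"y":-0.546,"z":0,"rx":0,"ry":0,"rz":0.28},{"x":0.514,"y":-0.546,"z":0,"rx":0,"ry":0,"rz":0.28},{"x":0.514,"y":-0.546,"z":0,"rx":0,"ry":0,"rz":0.28}]' 255 30
python3 - <<'E'
from h import *
s=bot.observe();print(s['clock'],s['ee_pos'],np.round(s['ee_rot'],3).tolist(),np.round(s['qpos']),s['width'])
E
```

```text
clock: 2.15
ee_pos: [0.4915, -0.1696, 0.2086]
ee_rot: [[0.999, -0.038, 0.001], [-0.038, -0.999, -0.0], [0.001, 0.0, -1.0]]
force: [1.4, 0.3, 0.3]
width: 0.0003
gripper_force: 0.0
2.15 [ 0.49152326 -0.16961287  0.20856609] [[0.999, -0.038, 0.001], [-0.038, -0.999, -0.0], [0.001, 0.0, -1.0]] [ 22.  13. -11. 110.   3.  57. -83.] 0.00028663811103974703
```

```bash
python3 -m crank '[{"x":0.017,"y":-0.433,"z":0,"rx":0,"ry":0,"rz":0.28},{"x":0.017,"y":-0.433,"z":0,"rx":0,"ry":0,"rz":0.28},{"x":0.017,"y":-0.433,"z":0,"rx":0,"ry":0,"rz":0.28},{"x":0.017,"y":-0.433,"z":0,"rx":0,"ry":0,"rz":0.28},{"x":0.017,"y":-0.433,"z":0,"rx":0,"ry":0,"rz":0.28},{"x":0.017,"y":-0.433,"z":0.045,"rx":0,"ry":0,"rz":0.28},{"x":0.017,"y":-0.433,"z":0.045,"rx":0,"ry":0,"rz":0.28},{"x":0.017,"y":-0.433,"z":0.045,"rx":0,"ry":0,"rz":0.28},{"x":0.017,"y":-0.433,"z":0.045,"rx":0,"ry":0,"rz":0.28}]'
python3 - <<'E'
from h import *
s=bot.observe();print(s['clock'],s['ee_pos'],np.round(s['qpos']))
p=bot.read_camera('side');cv2.imwrite('pics/s2.png',cv2.resize(p['pixels'][80:240,160:380],None,fx=3,fy=3))
for n in('lid_handle','parts_box','tab_left','tab_right'):
        print(n,[(round(d['score'],2),np.round(d['xyz'],3).tolist()) for d in bot.mark_of(p,n)[:3]])
E
```

```text
clock: 3.28
ee_pos: [0.5236, 0.2606, 0.163]
ee_rot: [[0.951, -0.31, -0.001], [-0.31, -0.951, -0.001], [-0.0, 0.001, -1.0]]
force: [0.5, -0.9, 0.7]
width: 0.0004
gripper_force: 0.0
3.275 [0.52363804 0.26061837 0.16297069] [ -16.   23.  -21.  103.   10.   56. -149.]
lid_handle [(0.96, [0.51, 0.216, 0.101])]
parts_box [(0.68, [0.51, 0.218, -0.001])]
tab_left [(0.79, [0.532, 0.297, 0.099])]
tab_right [(0.77, [0.484, 0.133, 0.094])]
```

View pics/s2.png

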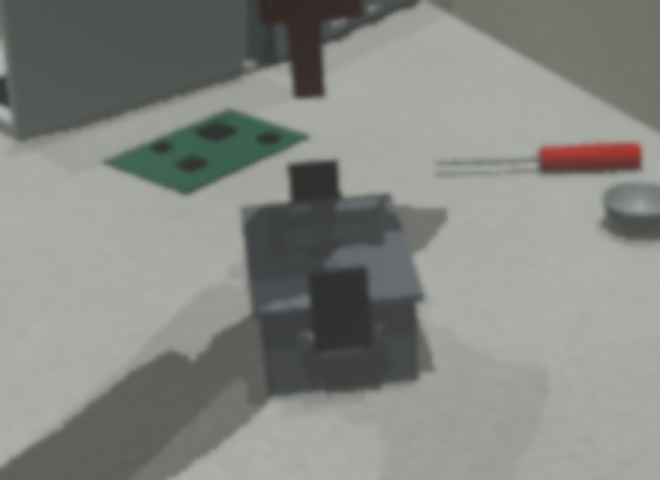

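The fingers (crop pixel (308,95)) are above the lid between the handle and the left tab. I'll lower them and push outward.

```bash
python3 -m crank '[{"x":0,"y":0.002,"z":0.03,"rx":0,"ry":0,"rz":0},{"x":0,"y":0.002,"z":0.05,"rx":0,"ry":0,"rz":0},{"x":0,"y":0.002,"z":0.059,"rx":0,"ry":0,"rz":0},{"x":0,"y":-0.006,"z":0.059,"rx":0,"ry":0,"rz":0},{"x":0,"y":-0.016,"z":0.059,"rx":0,"ry":0,"rz":0},{"x":0,"y":-0.027,"z":0.059,"rx":0,"ry":0,"rz":0},{"x":0,"y":-0.038,"z":0.059,"rx":0,"ry":0,"rz":0},{"x":0,"y":-0.049,"z":0.059,"rx":0,"ry":0,"rz":0},{"x":0,"y":-0.060,"z":0.059,"rx":0,"ry":0,"rz":0},{"x":0,"y":-0.064,"z":0.059,"rx":0,"ry":0,"rz":0}]'
python3 - <<'E'
from h import *
p=bot.read_camera('side');cv2.imwrite('pics/s3.png',cv2.resize(p['pixels'][80:240,160:380],None,fx=3,fy=3))
E
```

```text
clock: 4.78
ee_pos: [0.5438, 0.3226, 0.1042]
ee_rot: [[0.951, -0.31, -0.0], [-0.31, -0.951, 0.0], [-0.0, -0.0, -1.0]]
force: [0.9, -0.6, 0.4]
width: 0.0006
gripper_force: 0.0
```

View pics/s3.png

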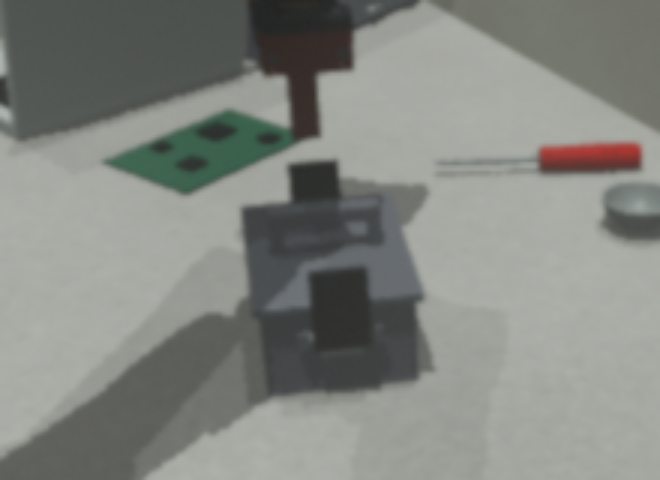

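Run:
```python
from h import *
p=bot.read_camera('side');E=np.array(p['extrinsics'])
s=bot.observe();print(s['clock'],s['ee_pos'])
for P in([.5438,.3226,.085],[.535,.298,.107],[.535,.298,.083],[.509,.216,.105],[.52,.2606,.144]):
    c=E[:3,:3].T@(np.array(P)-E[:3,3]);u=p['cx']-p['fx']*c[0]/c[2];v=p['cy']+p['fy']*c[1]/c[2]
    print(P,((u-160)*3).round(),((v-80)*3).round())
print(E[:3,3])
for n in('lid_handle','parts_box','tab_left','tab_right'):
        print(n,[(round(d['score'],2),np.round(d['xyz'],3).tolist()) for d in bot.mark_of(p,n)[:3]])
t=bot.read_camera('top');cv2.imwrite('pics/t3.png',cv2.resize(t['pixels'][140:270,150:300],None,fx=4,fy=4))
for n in('tab_left','tab_right'):
        print(n,[(round(d['score'],2),np.round(d['xyz'],3).tolist()) for d in bot.mark_of(t,n)[:3]])
```

```text
4.875 [0.54369665 0.3219833  0.10416598]
[0.5438, 0.3226, 0.085] 308.0 175.0
[0.535, 0.298, 0.107] 309.0 163.0
[0.535, 0.298, 0.083] 311.0 191.0
[0.509, 0.216, 0.105] 322.0 213.0
[0.52, 0.2606, 0.144] 307.0 139.0
[ 0.18049974 -0.57783921  0.5258049 ]
lid_handle [(0.66, [0.508, 0.212, 0.101]), (0.15, [0.483, 0.135, 0.094])]
parts_box [(0.56, [0.509, 0.217, -0.001])]
tab_left [(0.58, [0.536, 0.296, 0.094])]
tab_right [(0.77, [0.482, 0.134, 0.096])]
tab_left []
tab_right [(0.52, [0.485, 0.137, 0.096])]
```

View pics/t3.png

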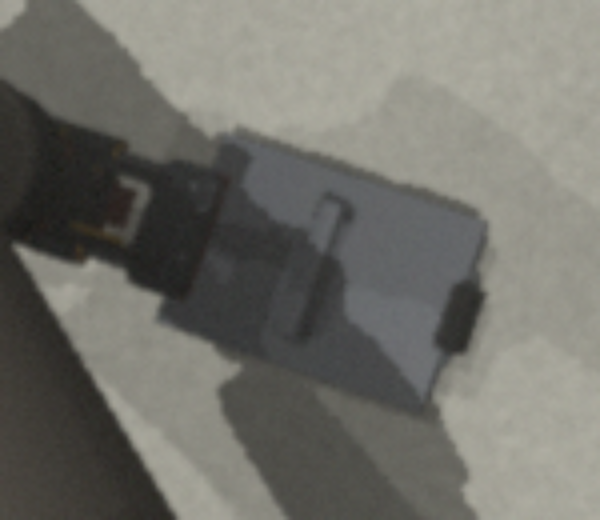

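The left tab still stands (crop (315,180)) and no force was felt. The visible fingertip (308,135) is about 40 px above where the calibration puts it (row 175), so the tip is higher than I assumed. I'll check the pixels and both cameras before pushing again.

Run:
```python
from h import *
a=cv2.imread('pics/s3.png')
for r in range(90,200,6): print(r,[a[r,c].tolist() for c in (270,298,308,330)])
s=bot.observe();print(s['force'],s['width'],np.round(s['qpos'],2).tolist())
p=bot.read_camera('side')
# tip height implied if lateral position is right
for P in(.085,.1,.11,.12,.13):
    E=np.array(p['extrinsics']);c=E[:3,:3].T@(np.array([.5438,.3226,P])-E[:3,3]);print(P,((p['cx']-p['fx']*c[0]/c[2]-160)*3).round(),((p['cy']+p['fy']*c[1]/c[2]-80)*3).round())
```

```text
90 [[153, 160, 156], [41, 44, 53], [43, 46, 55], [165, 172, 169]]
96 [[153, 160, 157], [43, 46, 55], [43, 47, 56], [164, 171, 168]]
102 [[154, 160, 157], [42, 46, 55], [43, 47, 56], [164, 170, 167]]
108 [[159, 165, 163], [43, 46, 55], [43, 47, 56], [163, 170, 167]]
114 [[163, 170, 167], [44, 47, 56], [44, 47, 56], [162, 168, 166]]
120 [[145, 154, 145], [43, 48, 56], [44, 48, 57], [162, 168, 166]]
126 [[88, 106, 75], [44, 48, 56], [44, 48, 57], [163, 169, 167]]
132 [[64, 76, 53], [44, 48, 57], [45, 49, 58], [163, 170, 167]]
138 [[48, 50, 46], [57, 63, 64], [99, 104, 106], [163, 169, 166]]
144 [[63, 77, 52], [131, 138, 133], [157, 163, 161], [161, 168, 165]]
150 [[75, 92, 59], [158, 165, 162], [161, 168, 165], [160, 167, 164]]
156 [[116, 124, 116], [158, 164, 161], [156, 162, 160], [153, 159, 156]]
162 [[156, 163, 160], [114, 118, 116], [97, 102, 100], [78, 82, 81]]
168 [[158, 165, 162], [49, 52, 49], [47, 49, 48], [46, 48, 47]]
174 [[157, 163, 161], [44, 46, 44], [44, 46, 45], [45, 48, 46]]
180 [[158, 164, 162], [44, 46, 44], [45, 47, 45], [45, 48, 46]]
186 [[159, 165, 162], [45, 47, 45], [45, 47, 45], [45, 48, 46]]
192 [[158, 164, 162], [44, 47, 44], [44, 46, 45], [47, 48, 48]]
198 [[157, 162, 160], [48, 49, 48], [50, 52, 50], [56, 57, 55]]
[-0.2169307  -0.24851801  0.31097695] 0.0006889840914426059 [-21.56, 30.95, -19.97, 99.46, 12.92, 51.86, -155.08]
0.085 308.0 175.0
0.1 307.0 158.0
0.11 306.0 146.0
0.12 305.0 134.0
0.13 304.0 122.0
```

```bash
python3 -m crank '[{"x":0,"y":0.03,"z":0,"rx":0,"ry":0,"rz":0},{"x":0,"y":0.062,"z":0,"rx":0,"ry":0,"rz":0},{"x":0,"y":0.062,"z":0,"rx":0,"ry":0,"rz":0},{"x":0,"y":0.062,"z":0.01,"rx":0,"ry":0,"rz":0},{"x":0,"y":0.062,"z":0.018,"rx":0,"ry":0,"rz":0},{"x":0,"y":0.062,"z":0.018,"rx":0,"ry":0,"rz":0}]'
python3 - <<'E'
from h import *
s=bot.observe();q=np.array(s['ee_pos']);f=np.array(s['force'])
p=bot.read_camera('side');E=np.array(p['extrinsics'])
cv2.imwrite('pics/s4.png',cv2.resize(p['pixels'][90:220,200:340],None,fx=5,fy=5,interpolation=2)[:600])
for z in(.06,.085,.1,.11,.119):
    c=E[:3,:3].T@(np.array([q[0],q[1],z])-E[:3,3]);print(z,((p['cx']-p['fx']*c[0]/c[2]-200)*5).round(),((p['cy']+p['fy']*c[1]/c[2]-90)*5).round())
E
```

```text
clock: 6.02
ee_pos: [0.5237, 0.2631, 0.085]
ee_rot: [[0.951, -0.31, -0.002], [-0.31, -0.951, -0.001], [-0.002, 0.001, -1.0]]
force: [0.7, -0.6, 0.3]
width: 0.0006
gripper_force: 0.0
0.06 330.0 346.0
0.085 326.0 297.0
0.1 324.0 268.0
0.11 322.0 248.0
0.119 321.0 230.0
```

View pics/s4.png

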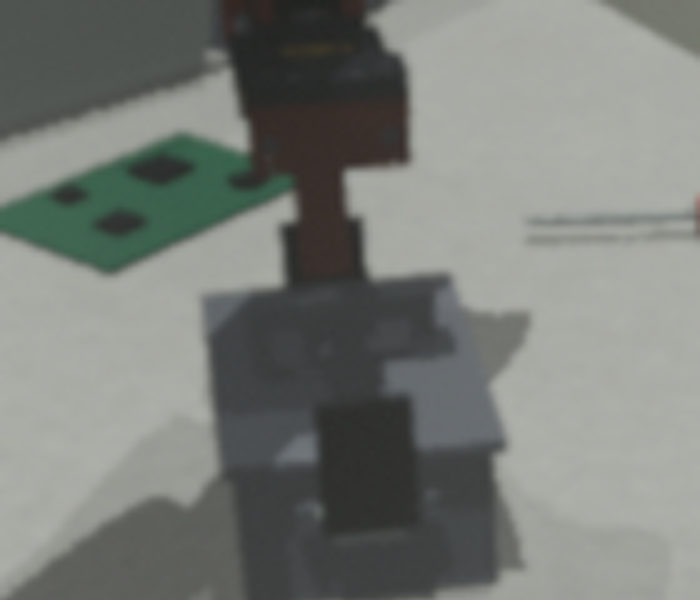

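The fingertip now ends at about (325,280), z≈0.094, in front of the left tab at (290–360,250). So the real tips sit roughly 12 mm above the reported TCP, not 19 mm below it. I'll lower 7 mm more, watch the force, then push.

```bash
python3 -m crank '[{"x":0,"y":0,"z":0.003,"rx":0,"ry":0,"rz":0},{"x":0,"y":0,"z":0.006,"rx":0,"ry":0,"rz":0},{"x":0,"y":0,"z":0.007,"rx":0,"ry":0,"rz":0}]'
python3 - <<'E'
from h import *
p=bot.read_camera('side');a=cv2.resize(p['pixels'][90:220,200:340],None,fx=5,fy=5,interpolation=2)
for r in range(250,350,8): print(r,a[r,326].tolist())
E
```

```text
clock: 6.45
ee_pos: [0.5243, 0.2625, 0.0791]
ee_rot: [[0.95, -0.311, -0.0], [-0.311, -0.95, -0.0], [-0.0, 0.0, -1.0]]
force: [0.7, 0.1, -0.2]
width: 0.0005
gripper_force: 0.0
250 [46, 49, 58]
258 [45, 49, 57]
266 [46, 50, 59]
274 [45, 48, 58]
282 [48, 51, 59]
290 [63, 64, 63]
298 [71, 70, 66]
306 [65, 65, 62]
314 [63, 62, 60]
322 [62, 62, 60]
330 [61, 61, 59]
338 [61, 60, 59]
346 [65, 64, 62]
```

```bash
python3 -m crank '[{"x":0,"y":0,"z":0.003,"rx":0,"ry":0,"rz":0},{"x":0,"y":0,"z":0.005,"rx":0,"ry":0,"rz":0},{"x":0,"y":-0.008,"z":0.005,"rx":0,"ry":0,"rz":0},{"x":0,"y":-0.018,"z":0.005,"rx":0,"ry":0,"rz":0},{"x":0,"y":-0.028,"z":0.005,"rx":0,"ry":0,"rz":0},{"x":0,"y":-0.036,"z":0.005,"rx":0,"ry":0,"rz":0},{"x":0,"y":-0.044,"z":0.005,"rx":0,"ry":0,"rz":0},{"x":0,"y":-0.052,"z":0.005,"rx":0,"ry":0,"rz":0},{"x":0,"y":-0.060,"z":0.005,"rx":0,"ry":0,"rz":0},{"x":0,"y":-0.064,"z":0.005,"rx":0,"ry":0,"rz":0}]'
python3 - <<'E'
from h import *
p=bot.read_camera('side');cv2.imwrite('pics/s5.png',cv2.resize(p['pixels'][90:220,200:340],None,fx=5,fy=5,interpolation=2)[:600])
E
```

```text
clock: 7.75
ee_pos: [0.5447, 0.3251, 0.0747]
ee_rot: [[0.951, -0.31, 0.001], [-0.31, -0.951, 0.002], [0.0, -0.002, -1.0]]
force: [-0.4, -0.3, 0.7]
width: 0.0001
gripper_force: 0.0
```

View pics/s5.png

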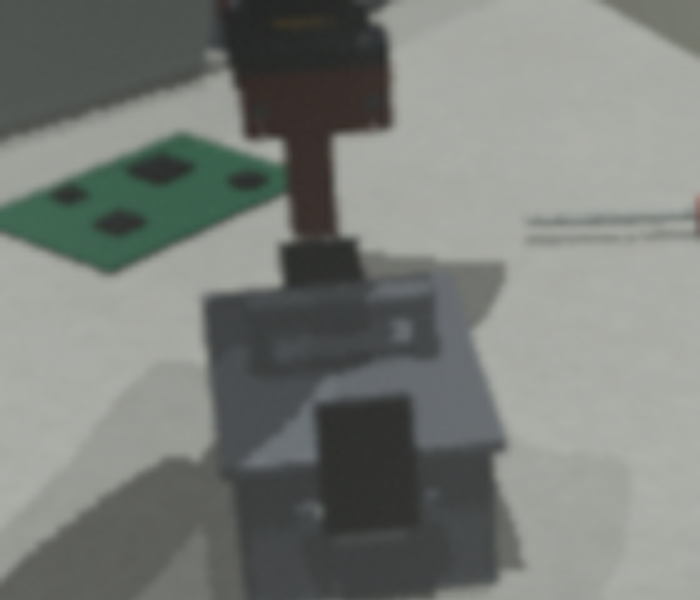

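The left tab's top has dropped to about (320,238), where it was at row 222 before, so it is tilted and maybe still moving. I'll check again numerically.

Run:
```python
from h import *
s=bot.observe();print(s['clock'],s['ee_pos'],s['force'])
p=bot.read_camera('side');a=cv2.resize(p['pixels'][90:220,200:340],None,fx=5,fy=5,interpolation=2)
for r in range(215,300,6): print(r,[int(a[r,c].mean()) for c in(292,318,350)],a[r,318].tolist())
E=np.array(p['extrinsics'])
C=np.array([.509,.216]);by=np.array([.31,.951])
for th in(0,.2,.4,.6,.8,1,2):
  y=.079+.010*np.cos(th)+.059*np.sin(th);z=.048+.059*np.cos(th)-.01*np.sin(th)
  P=np.r_[C+by*y,z];c=E[:3,:3].T@(P-E[:3,3]);print(th,round(y,3),round(z,3),((p['cx']-p['fx']*c[0]/c[2]-200)*5).round(),((p['cy']+p['fy']*c[1]/c[2]-90)*5).round())
for n in('tab_left',):print([(round(d['score'],2),np.round(d['xyz'],3).tolist()) for d in bot.mark_of(p,n)[:3]])
```

```text
7.8 [0.54467465 0.32525066 0.0746943 ] [-0.02496059  0.32466181 -1.05266544]
215 [85, 51, 164] [46, 49, 58]
221 [87, 50, 165] [45, 48, 57]
227 [99, 53, 164] [48, 51, 60]
233 [119, 87, 163] [83, 87, 91]
239 [143, 139, 160] [136, 141, 141]
245 [152, 136, 129] [133, 140, 137]
251 [113, 87, 72] [85, 89, 87]
257 [59, 50, 48] [49, 52, 51]
263 [46, 44, 46] [44, 46, 44]
269 [47, 45, 46] [44, 46, 45]
275 [45, 46, 48] [46, 47, 46]
281 [48, 51, 56] [51, 53, 51]
287 [59, 63, 68] [64, 64, 62]
293 [74, 70, 71] [72, 71, 68]
299 [75, 70, 67] [72, 71, 68]
0 0.089 0.107 315.0 219.0
0.2 0.101 0.104 313.0 215.0
0.4 0.111 0.098 312.0 216.0
0.6 0.121 0.091 311.0 223.0
0.8 0.128 0.082 311.0 233.0
1 0.134 0.071 311.0 248.0
2 0.128 0.014 320.0 355.0
[(0.62, [0.544, 0.329, 0.068])]
```

The left clip is snapping open (about 1 rad). I'll lift over the handle and do the right clip.

```bash
python3 -m crank '[{"x":0,"y":0,"z":-0.03,"rx":0,"ry":0,"rz":0},{"x":0,"y":0,"z":-0.055,"rx":0,"ry":0,"rz":0},{"x":0,"y":0.05,"z":-0.055,"rx":0,"ry":0,"rz":0},{"x":0,"y":0.1,"z":-0.055,"rx":0,"ry":0,"rz":0},{"x":0,"y":0.15,"z":-0.055,"rx":0,"ry":0,"rz":0},{"x":0,"y":0.163,"z":-0.055,"rx":0,"ry":0,"rz":0},{"x":0,"y":0.163,"z":-0.055,"rx":0,"ry":0,"rz":0},{"x":0,"y":0.163,"z":-0.03,"rx":0,"ry":0,"rz":0},{"x":0,"y":0.163,"z":-0.01,"rx":0,"ry":0,"rz":0},{"x":0,"y":0.163,"z":-0.001,"rx":0,"ry":0,"rz":0}]'
python3 -m crank '[{"x":0,"y":0,"z":0,"rx":0,"ry":0,"rz":0},{"x":0,"y":0.01,"z":0,"rx":0,"ry":0,"rz":0},{"x":0,"y":0.02,"z":0,"rx":0,"ry":0,"rz":0},{"x":0,"y":0.03,"z":0,"rx":0,"ry":0,"rz":0},{"x":0,"y":0.038,"z":0,"rx":0,"ry":0,"rz":0},{"x":0,"y":0.046,"z":0,"rx":0,"ry":0,"rz":0},{"x":0,"y":0.054,"z":0,"rx":0,"ry":0,"rz":0},{"x":0,"y":0.062,"z":0,"rx":0,"ry":0,"rz":0},{"x":0,"y":0.066,"z":0,"rx":0,"ry":0,"rz":0}]'
python3 -m crank '[{"x":0,"y":0,"z":-0.03,"rx":0,"ry":0,"rz":0},{"x":0,"y":0,"z":-0.06,"rx":0,"ry":0,"rz":0},{"x":0,"y":-0.03,"z":-0.08,"rx":0,"ry":0,"rz":0},{"x":0,"y":-0.08,"z":-0.08,"rx":0,"ry":0,"rz":0},{"x":0,"y":-0.115,"z":-0.08,"rx":0,"ry":0,"rz":0},{"x":0,"y":-0.115,"z":-0.08,"rx":0,"ry":0,"rz":0},{"x":0,"y":-0.115,"z":-0.08,"rx":0,"ry":0,"rz":0}]' 0
python3 - <<'E'
from h import *
p=bot.read_camera('side');cv2.imwrite('pics/s6.png',cv2.resize(p['pixels'][70:220,190:350],None,fx=4,fy=4,interpolation=2)[:600])
for n in('tab_left','tab_right','lid_handle'):print(n,[(round(d['score'],2),np.round(d['xyz'],3).tolist()) for d in bot.mark_of(p,n)[:3]])
E=np.array(p['extrinsics']);q=bot.observe()['ee_pos']
for z in(.09,.12,.15,.17,.19):
    c=E[:3,:3].T@(np.array([q[0],q[1],z])-E[:3,3]);print(z,((p['cx']-p['fx']*c[0]/c[2]-190)*4).round(),((p['cy']+p['fy']*c[1]/c[2]-70)*4).round())
E
```

```text
clock: 9.15
ee_pos: [0.4935, 0.1703, 0.0744]
ee_rot: [[0.951, -0.309, -0.001], [-0.309, -0.951, 0.001], [-0.001, -0.0, -1.0]]
force: [0.4, -0.9, -0.1]
width: 0.0005
gripper_force: 0.0
clock: 10.28
ee_pos: [0.4726, 0.1046, 0.0751]
ee_rot: [[0.95, -0.312, -0.001], [-0.312, -0.95, -0.001], [-0.0, 0.001, -1.0]]
force: [-0.4, -0.3, 0.4]
width: 0.0004
gripper_force: 0.0
clock: 11.15
ee_pos: [0.5085, 0.2138, 0.1548]
ee_rot: [[0.95, -0.311, -0.001], [-0.311, -0.95, -0.001], [-0.001, 0.001, -1.0]]
force: [-0.0, -1.4, -1.3]
width: 0.0669
gripper_force: 0.0
tab_left []
tab_right [(0.57, [0.472, 0.101, 0.022])]
lid_handle [(0.82, [0.51, 0.214, 0.103])]
0.09 312.0 350.0
0.12 309.0 301.0
0.15 305.0 249.0
0.17 302.0 214.0
0.19 300.0 178.0
```

View pics/s6.png

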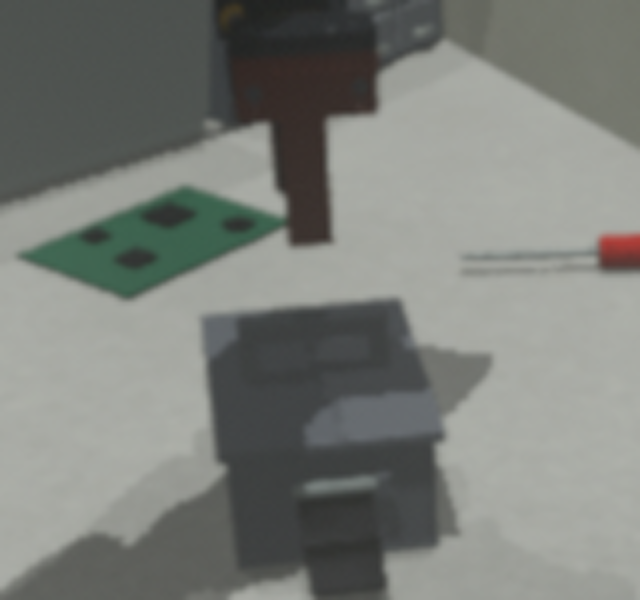

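Both clips now hang open: the right one is at (342,540), and the left is out of view behind the box. The open fingers straddle the handle line, with tips about 13 mm above the reported TCP. I'll descend and grip.

```bash
python3 -m crank '[{"x":0,"y":-0.001,"z":0.02,"rx":0,"ry":0,"rz":0},{"x":0,"y":-0.001,"z":0.045,"rx":0,"ry":0,"rz":0},{"x":0,"y":-0.001,"z":0.065,"rx":0,"ry":0,"rz":0},{"x":0,"y":-0.001,"z":0.075,"rx":0,"ry":0,"rz":0},{"x":0,"y":-0.001,"z":0.08,"rx":0,"ry":0,"rz":0},{"x":0,"y":-0.001,"z":0.08,"rx":0,"ry":0,"rz":0}]' 0
python3 -m crank '[{"x":0,"y":0,"z":0,"rx":0,"ry":0,"rz":0},{"x":0,"y":0,"z":0,"rx":0,"ry":0,"rz":0},{"x":0,"y":0,"z":0,"rx":0,"ry":0,"rz":0},{"x":0,"y":0,"z":0,"rx":0,"ry":0,"rz":0},{"x":0,"y":0,"z":0,"rx":0,"ry":0,"rz":0},{"x":0,"y":0,"z":0,"rx":0,"ry":0,"rz":0},{"x":0,"y":0,"z":0,"rx":0,"ry":0,"rz":0},{"x":0,"y":0,"z":0,"rx":0,"ry":0,"rz":0}]' 255 30
```

```text
clock: 12.1
ee_pos: [0.5094, 0.2159, 0.0755]
ee_rot: [[0.95, -0.311, 0.0], [-0.311, -0.95, 0.0], [0.0, -0.0, -1.0]]
force: [0.0, -0.6, -0.3]
width: 0.0879
gripper_force: 0.0
clock: 13.1
ee_pos: [0.5091, 0.2158, 0.0752]
ee_rot: [[0.95, -0.311, -0.0], [-0.311, -0.95, -0.0], [-0.0, 0.0, -1.0]]
force: [0.3, 1.0, 0.4]
width: 0.0139
gripper_force: 30.0
```

Gripped (13.9 mm). I'll lift.

```bash
python3 -m crank '[{"x":0,"y":0,"z":-0.008,"rx":0,"ry":0,"rz":0},{"x":0,"y":0,"z":-0.02,"rx":0,"ry":0,"rz":0},{"x":0,"y":0,"z":-0.04,"rx":0,"ry":0,"rz":0},{"x":0,"y":0,"z":-0.06,"rx":0,"ry":0,"rz":0},{"x":0,"y":0,"z":-0.08,"rx":0,"ry":0,"rz":0},{"x":0,"y":0,"z":-0.1,"rx":0,"ry":0,"rz":0},{"x":0,"y":0,"z":-0.1,"rx":0,"ry":0,"rz":0}]'
python3 - <<'E'
from h import *
p=bot.read_camera('side')
for n in('tab_left','tab_right','lid_handle','mat'):print(n,[(round(d['score'],2),np.round(d['xyz'],3).tolist()) for d in bot.mark_of(p,n)[:3]])
s=bot.observe();print(s['ee_pos'],s['width'],s['qpos'])
t=bot.read_camera('top');print(bot.mark_of(t,'mat'),rect(t,'mat',.003))
E
```

```text
clock: 13.98
ee_pos: [0.5103, 0.2167, 0.1773]
ee_rot: [[0.95, -0.311, 0.004], [-0.311, -0.95, 0.002], [0.003, -0.003, -1.0]]
force: [0.2, -0.1, -2.0]
width: 0.0135
gripper_force: 30.0
tab_left []
tab_right [(0.56, [0.476, 0.104, 0.019])]
lid_handle [(0.61, [0.508, 0.218, 0.203])]
mat [(0.67, [0.511, -0.209, -0.001])]
[0.50858507 0.21562464 0.17434401] 0.013734662253902487 [ -11.02190247   19.64900087  -22.66668286  106.78094345    9.0402087
   55.41688469 -145.7821373 ]
[{'xyz': [0.5076, -0.2107, -0.0003], 'score': 0.95}] [(0.66, 510, -205, [220.0, 260.0], 10.3)]
```

```bash
python3 -m crank '[{"x":0.008,"y":0.024,"z":0,"rx":0,"ry":0,"rz":-0.03},{"x":0.023,"y":0.07,"z":0,"rx":0,"ry":0,"rz":-0.09},{"x":0.039,"y":0.118,"z":0,"rx":0,"ry":0,"rz":-0.15},{"x":0.055,"y":0.166,"z":0,"rx":0,"ry":0,"rz":-0.21},{"x":0.071,"y":0.214,"z":0,"rx":0,"ry":0,"rz":-0.27},{"x":0.087,"y":0.262,"z":0,"rx":0,"ry":0,"rz":-0.33},{"x":0.102,"y":0.31,"z":0,"rx":0,"ry":0,"rz":-0.39},{"x":0.117,"y":0.355,"z":0,"rx":0,"ry":0,"rz":-0.44},{"x":0.128,"y":0.388,"z":0,"rx":0,"ry":0,"rz":-0.48},{"x":0.133,"y":0.403,"z":0,"rx":0,"ry":0,"rz":-0.497}]'
python3 -m crank '[{"x":0,"y":0,"z":0,"rx":0,"ry":0,"rz":0},{"x":0,"y":0,"z":0.02,"rx":0,"ry":0,"rz":0},{"x":0,"y":0,"z":0.045,"rx":0,"ry":0,"rz":0},{"x":0,"y":0,"z":0.07,"rx":0,"ry":0,"rz":0},{"x":0,"y":0,"z":0.095,"rx":0,"ry":0,"rz":0},{"x":0,"y":0,"z":0.115,"rx":0,"ry":0,"rz":0},{"x":0,"y":0,"z":0.13,"rx":0,"ry":0,"rz":0},{"x":0,"y":0,"z":0.14,"rx":0,"ry":0,"rz":0},{"x":0,"y":0,"z":0.14,"rx":0,"ry":0,"rz":0},{"x":0,"y":0,"z":0.14,"rx":0,"ry":0,"rz":0}]'
python3 - <<'E'
from h import *
s=bot.observe();print(s['ee_pos'],s['width'])
p=bot.read_camera('side');cv2.imwrite('pics/s7.png',p['pixels'][100:400])
for n in('lid_handle',):print(n,[(round(d['score'],2),np.round(d['xyz'],3).tolist()) for d in bot.mark_of(p,n)[:3]])
E
```

```text
clock: 15.62
ee_pos: [0.5096, -0.2111, 0.1748]
ee_rot: [[0.984, 0.177, -0.001], [0.177, -0.984, -0.0], [-0.001, 0.0, -1.0]]
force: [-0.7, 0.4, -2.2]
width: 0.0134
gripper_force: 30.0
clock: 16.88
ee_pos: [0.5108, -0.2084, 0.0359]
ee_rot: [[0.984, 0.18, 0.001], [0.18, -0.984, -0.0], [0.001, 0.0, -1.0]]
force: [0.3, 0.4, -3.0]
width: 0.0137
gripper_force: 30.0
[ 0.51083547 -0.20844752  0.03585964] 0.013724386102086789
lid_handle [(0.84, [0.509, -0.207, 0.06])]
```

View pics/s7.png

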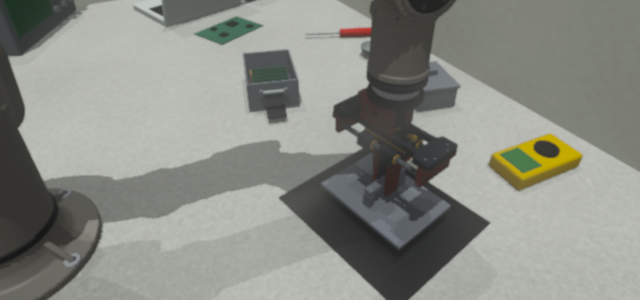

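The lid (385,195) hangs level over the middle of the mat. I'll lower the last 22 mm slowly and watch the force.

```bash
python3 -m crank '[{"x":0,"y":0,"z":0.006,"rx":0,"ry":0,"rz":0},{"x":0,"y":0,"z":0.012,"rx":0,"ry":0,"rz":0},{"x":0,"y":0,"z":0.016,"rx":0,"ry":0,"rz":0},{"x":0,"y":0,"z":0.019,"rx":0,"ry":0,"rz":0},{"x":0,"y":0,"z":0.021,"rx":0,"ry":0,"rz":0},{"x":0,"y":0,"z":0.021,"rx":0,"ry":0,"rz":0},{"x":0,"y":0,"z":0.021,"rx":0,"ry":0,"rz":0}]'
```

```text
clock: 17.85
ee_pos: [0.5104, -0.2084, 0.0144]
ee_rot: [[0.984, 0.18, 0.0], [0.18, -0.984, -0.0], [0.0, 0.0, -1.0]]
force: [0.6, -0.7, -2.8]
width: 0.0139
gripper_force: 30.0
```

Still carrying the lid's weight (−2.8 N), so I'll go down in 1 mm steps.

```bash
python3 -m crank '[{"x":0,"y":0,"z":0.001,"rx":0,"ry":0,"rz":0},{"x":0,"y":0,"z":0.001,"rx":0,"ry":0,"rz":0},{"x":0,"y":0,"z":0.001,"rx":0,"ry":0,"rz":0}]'; python3 -m crank '[{"x":0,"y":0,"z":0.001,"rx":0,"ry":0,"rz":0},{"x":0,"y":0,"z":0.001,"rx":0,"ry":0,"rz":0},{"x":0,"y":0,"z":0.001,"rx":0,"ry":0,"rz":0}]'
```

```text
clock: 18.23
ee_pos: [0.5103, -0.2084, 0.0133]
ee_rot: [[0.984, 0.18, 0.0], [0.18, -0.984, -0.0], [0.0, 0.0, -1.0]]
force: [-0.4, 0.4, -2.3]
width: 0.0143
gripper_force: 30.0
clock: 18.6
ee_pos: [0.5103, -0.2084, 0.0132]
ee_rot: [[0.984, 0.18, 0.0], [0.18, -0.984, -0.0], [0.0, 0.0, -1.0]]
force: [-3.2, 0.7, 7.6]
width: 0.0139
gripper_force: 30.0
```

Contact, exactly at the predicted height. Release and retreat straight up.

```bash
python3 -m crank '[{"x":0,"y":0,"z":0,"rx":0,"ry":0,"rz":0},{"x":0,"y":0,"z":0,"rx":0,"ry":0,"rz":0},{"x":0,"y":0,"z":0,"rx":0,"ry":0,"rz":0},{"x":0,"y":0,"z":0,"rx":0,"ry":0,"rz":0},{"x":0,"y":0,"z":0,"rx":0,"ry":0,"rz":0},{"x":0,"y":0,"z":0,"rx":0,"ry":0,"rz":0}]' 0; python3 -m crank '[{"x":0,"y":0,"z":-0.02,"rx":0,"ry":0,"rz":0},{"x":0,"y":0,"z":-0.05,"rx":0,"ry":0,"rz":0},{"x":0,"y":0,"z":-0.1,"rx":0,"ry":0,"rz":0},{"x":0,"y":0,"z":-0.15,"rx":0,"ry":0,"rz":0},{"x":0,"y":0,"z":-0.2,"rx":0,"ry":0,"rz":0},{"x":0,"y":0,"z":-0.2,"rx":0,"ry":0,"rz":0},{"x":0,"y":0,"z":-0.2,"rx":0,"ry":0,"rz":0},{"x":0,"y":0,"z":-0.2,"rx":0,"ry":0,"rz":0}]'
python3 - <<'E'
from h import *
p=bot.read_camera('side');t=bot.read_camera('top')
for c in(p,t):
  for n in('lid_handle','tab_left','tab_right'):print(n,[(round(d['score'],2),np.round(d['xyz'],3).tolist()) for d in bot.mark_of(c,n)[:2]])
cv2.imwrite('pics/end.png',np.vstack([p['pixels'][100:400],t['pixels'][100:400]]))
E
```

```text
clock: 19.35
ee_pos: [0.5102, -0.2084, 0.0122]
ee_rot: [[0.984, 0.18, -0.0], [0.18, -0.984, 0.0], [-0.0, -0.0, -1.0]]
force: [-0.6, 1.0, 0.6]
width: 0.0703
gripper_force: 0.0
clock: 20.35
ee_pos: [0.5092, -0.2081, 0.2106]
ee_rot: [[0.984, 0.18, -0.003], [0.18, -0.984, 0.001], [-0.003, -0.002, -1.0]]
force: [0.9, -0.3, -1.0]
width: 0.0881
gripper_force: 0.0
lid_handle [(0.69, [0.512, -0.212, 0.04]), (0.22, [0.472, 0.103, 0.022])]
tab_left []
tab_right [(0.86, [0.473, 0.101, 0.02])]
lid_handle [(0.74, [0.506, -0.212, 0.043])]
tab_left []
tab_right [(0.91, [0.47, 0.105, 0.022])]
```

View pics/end.png

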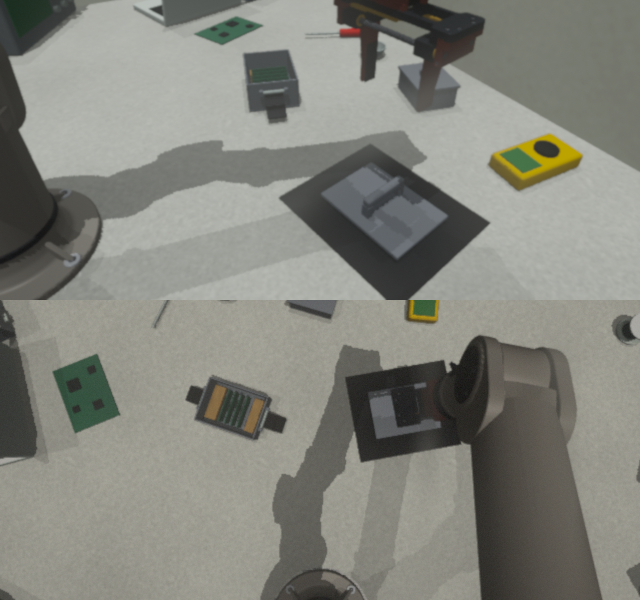

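The lid lies handle up in the middle of the mat at (385,205), and the right clip is open. In the top view the left clip (194,395) looks ambiguous, so I'll check it before handing in.

Run:
```python
from h import *
t=bot.read_camera('top')
for n in('clip_left','clip_right'):
  for d in bot.masks_of(t,n):
    c=np.argwhere(d['pixels'])[:,::-1]
    for z in(.015,.1):
      w=world(t,c,z)[:,:2]-[.509,.216];y=w@[.31,.951];x=w@[.951,-.31];print(n,round(d['score'],2),z,y.min().round(3),y.max().round(3),np.ptp(x).round(3))
a=t['pixels'][160:260,175:295];cv2.imwrite('pics/c9.png',cv2.resize(a,None,fx=5,fy=5,interpolation=2))
# outer dark end along the box y axis
E=np.array(t['extrinsics'])
for yy in np.arange(.06,.15,.006):
  r=[]
  for sg in(1,-1):
    P=np.r_[.509+sg*.31*yy,.216+sg*.951*yy,.02];c=E[:3,:3].T@(P-E[:3,3]);u=t['cx']-t['fx']*c[0]/c[2];v=t['cy']+t['fy']*c[1]/c[2]
    r.append(int(t['pixels'][int(round(v)),int(round(u))].mean()))
  print(yy.round(3),r)
```

```text
clip_left 0.47 0.015 0.095 0.129 0.036
clip_left 0.47 0.1 0.068 0.099 0.033
clip_right 0.85 0.015 -0.128 -0.069 0.047
clip_right 0.85 0.1 -0.136 -0.082 0.043
0.06 [99, 86]
0.066 [88, 84]
0.072 [61, 86]
0.078 [60, 84]
0.084 [66, 47]
0.09 [92, 53]
0.096 [47, 49]
0.102 [54, 44]
0.108 [49, 50]
0.114 [52, 47]
0.12 [52, 48]
0.126 [82, 56]
0.132 [148, 133]
0.138 [151, 152]
0.144 [156, 151]
```

The left blob reaches 129 mm from the box centre at bench level, which matches an open clip, and the side view shows no upright tab. Both clips are open, so I'm handing in.

```bash
python3 -c "
from workcell import bot
print(bot.close_job())"
```

```text
the job is handed in; nothing more can be done
None
```

I flipped both clips open, then lifted the lid off and set it handle up in the middle of the mat. I let go and handed the job in after about 20 s on the robot's clock; no verdict came back.

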